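Run the sample carriage home with its lock button held

TASK

The tube carousel rides on a lock-rail carriage in front of the analyser. With the fingertips alone, press the carriage's lock button fully down and, keeping it down all the way, push the carriage along its rail to the far end stop (the one on the finger-rest side of the button); then let the button come up so that the carriage is locked there, and move clear. Lift nothing, do not touch the carousel, and leave the other things on the bench where they are.

Things in the scene. Friction and masses are not known exactly. Their poses are not given: they have to be found in the camera images.
- station: fixed grey base plate of the loading station, 290 mm (its x) by 480 mm (its y), 10 mm thick; origin under its centre on the bench, z up. The rail runs along its own y axis; the carriage travels towards its +y, between two aluminium end stop blocks at y = -161 and +161 mm. On its -x side, towards the robot, is the button; the carousel is on the +x side. The station lies with a different position and yaw each time.
- carriage (a joint): position of the carriage on its rail in m: 0 at the -y end, 0.140 at the far end stop (+y). A steel bar with notches every 10 mm runs along the rail; while the button is up a latch in the notches locks the carriage, wherever it is, with up to 2 mm of play either way. Unlocked, it slides against about 1.5 N of friction. It starts between 0 and 0.03. It cannot come off its rail.
- lock_button (a joint): how far the lock button is pressed, in m: 0 up, 0.007 fully down. The spring needs 2 N to start and 5 N to be fully down; the latch leaves the notches at 0.004 and comes back by itself when the button is let go.
- button_top (a point): centre of the top face of the grey round lock button, 32 mm across, which stands 12 mm proud of a white block on the carriage (block top 56 mm above the bench, button top 68 mm when up). It moves with the carriage and with the press; station axes. Its centre lies 85 mm to the -x side of the station's centre line.
- finger_rest (a point): middle of the face of the finger rest, a white upright block on the carriage, 56 mm wide (x), 30 mm thick (y), its top 86 mm above the bench, 18 mm above the button. This upright face looks to the station's -y, towards the button, 20 mm in +y from the button's centre: a finger that presses the button can push the carriage with it. Station axes.
- carousel: round aluminium tube carousel, 140 mm across, 98 mm high, 0.5 kg, with 12 capped tubes and a steel knob 38 mm across at the top centre; origin under its centre. It sits by its weight on a centre post between low lugs on the carriage deck (it can be lifted, not shifted), 38 mm above the bench; its centre is 142 mm in the station's +x from the button's centre. Not to be touched.
- jar: bystander: small screw-top jar, 42 mm across, 55 mm high, on the station's front corner at its +y end; origin under its centre
- tube_stand: bystander: 50 mm square grey block with one upright tube, 87 mm high in all, on the station's front corner at its -y end; origin under its centre
- bottle: bystander: white bottle, 64 mm across, 150 mm high, on the bench to the robot's left; origin under its centre
- tube_rack: bystander: white tube rack, 70 x 190 mm, with tubes 90 mm high, on the bench to the robot's right; origin under its centre
- tip_box: bystander: grey box with a clear lid, 85 x 120 mm, 57 mm high, on the bench to the robot's left; origin under its centre
- vial: bystander: amber vial, 28 mm across, 50 mm high, on the bench to the robot's right; origin under its centre
- dish: bystander: steel bowl, 90 mm across, 30 mm high, on the bench to the right of the robot, near it; origin under its centre

How it is judged:
On the way, in this order (a step that is already met when the one before it is completed fails the run):
1. the button is pressed down while the carriage is still in its starting part of the rail (value of joint lock_button above 0.0045 m and value of joint carriage below 0.045 m), for 0.1 s.
2. the carriage has reached the far end stop with the button still held down (value of joint lock_button above 0.004 m and value of joint carriage above 0.1365 m), for 0.1 s.
At the end, for the whole second after the job is handed in: The carriage rests within 4.5 mm of the far end stop, in the last notch; the button is up (within 1.5 mm), so the carriage is locked; the carousel sits down on the carriage deck (within 5 mm) (value of joint carriage above 0.1355 m and value of joint lock_button below 0.0015 m and velocity of joint carriage between -0.01 and 0.01 m/s and height (world z) of carousel below 0.043 m); the robot touches nothing.
It fails at once if the button came up on the way (less than 3.5 mm pressed while the carriage is between 50 and 125 mm) (value of joint carriage between 0.05 and 0.125 m and value of joint lock_button below 0.0035 m).
It fails at once if the carousel was touched by the robot (contact force between any of the fingers, the arm and carousel above 0.5 N).
It fails at once if the carousel was lifted by more than 7 mm (height (world z) of carousel above 0.045 m).
It fails at once if a bystander was shifted or lifted by more than 20 mm, or knocked over (distance of any of jar, tube_stand, bottle, tube_rack, tip_box, vial, dish from where it was at the start of the episode above 0.02 m or angle between any of jar, tube_stand, bottle, tube_rack, tip_box, vial, dish's own z axis and vertical above 0.4 rad).
It also fails if it takes over 38 s, if anything falls off the work surface, if the arm or the gripper's body presses on something with over 40 N, if the wrist force passes 120 N, or if a joint passes its speed limit or range.

ROBOT

A 6-joint arm with a two-finger parallel gripper is mounted at the origin on the work surface. World frame = base frame: x ahead of the robot, y to its left, z up, the work surface at z = 0. Lengths are in m, angles in rad, forces in N, time in s.
With the tool pointing down it reaches from about 0.275 to 0.75 m from the base axis. Payload 10.2 kg.
Tool frame: the origin (TCP) lies at the very end of the fingers, on their centre line; the grasp point (between the pads) lies 19 mm behind it; z points along the fingers, x is the direction in which the jaws open and shut, and the axes are right-handed (so a half turn about z gives the same grasp; the last joint's range is limited). The gripper opens to 88 mm and grips with 3 to 60 N. Pads are 18 mm wide; open, the fingers measure 123 mm over their backs; the gripper's body (75 mm by 187 mm) begins 45 mm behind the grasp point.
Start: joints at [1.092, 0.313, 1.498, -0, 1.331, -0.223], TCP at [0.133, 0.508, 0.239] pointing down, gripper open.
Joint ranges: [-2.94, 2.94], [-0.97, 2.17], [0.19, 2.56], [-1.23, 4.37], [0.02, 3.11], [-2.88, 2.88]. Speed limits (rad/s): [2.39, 2.39, 3.01, 3.14, 3.14, 3.14].

INTERFACE

Orientations are given as a unit quaternion [w, x, y, z].
In Python, from workcell import manip gives the robot as it stands. Calls block until the motion is done:
- manip.move_to(position, orientation): joint-space move of the TCP to a pose.
- manip.servo_line(position, orientation=None, v=0.15, f_stop=None): straight line of the TCP; orientation=None keeps the orientation; v is the mean speed in m/s. With f_stop (N) it stops when the force on the tool has changed by that much, and returns True; else False.
- manip.move_j(angles): joint-space move.
- manip.gripper_to(opening, effort=None): finger opening in m; effort is the grip in N (None keeps the last); returns when the fingers have stopped.
- manip.dwell(seconds).
- manip.solve_ik(position, orientation): joint angles nearest the present ones, or None.
- manip.grab_frame(name): name is "scene" or "side" or "wrist"; returns the picture (384x512x3 uint8, red, green, blue); there is no depth.
- manip.get_calibration(name): a dict with "intrinsics" (3x3 intrinsics, pixels), "D" ([k1, k2, p1, p2, k3] as OpenCV has them; the pictures are not rectified), "R" (3x3) and "t" (3): a world point X has camera coordinates R X + t. Camera axes: x right, y down, z forward; pixel columns grow to the right and rows downward; lengths in m; the calibration is good to about 2 mm. A picture is of the moment at which its call begins: read the wrist's pose just before it. get_calibration takes no time and is no camera call; for the wrist camera it gives the pose at the moment of the call.
A pose or a line that the arm cannot do raises manip.MotionError and nothing moves.
- manip.close_job(): hands the job in, once; it reports no verdict.
Readings, each from a call of its own:
- manip.read_clock(): time.
- manip.read_joint_positions(): joint angles.
- manip.read_qvel(): joint speeds.
- manip.read_joint_torque(): joint torques, N m.
- manip.read_ee_pos(): TCP position.
- manip.read_ee_rot(): TCP orientation.
- manip.read_ft_force(): force on the tool from outside, world axes, zero at the start.
- manip.read_wrist_torque(): the same for the moment, N m.
- manip.read_finger_gap(): finger opening in m.
Only numpy, scipy, OpenCV 4.12 (cv2) and the standard library are available. Lean on these libraries where they do the work, as an engineer would, in place of code of your own. Each camera call takes 0.05 s, during which the arm holds its last target.

## Working session

There is one attempt and no reset: what is moved stays moved. The work goes in short steps, each a Python script; the robot and the scene stay as the last script left them, time stands still between calls to the robot, and variables do not carry over. Pictures are saved under pics/ and viewed, and the job is handed in when it is done.

```bash
mkdir -p pics
python3 - <<'E'
from workcell import manip
import cv2,numpy as np
for n in ["scene","side","wrist"]:
    c=manip.get_calibration(n); f=manip.grab_frame(n)
    cv2.imwrite(f"pics/{n}0.png",f[:,:,::-1])
    R=np.array(c["R"]);print(n,np.round(c["intrinsics"],1).tolist(),np.round(c["D"],3),"pos",np.round(-R.T@np.array(c["t"]),3),"fwd",np.round(R[2],2))
print(manip.read_ee_rot(),manip.read_clock(),manip.read_ft_force())
E
```

```text
scene [[448.7, 0.0, 265.7], [0.0, 448.7, 186.4], [0.0, 0.0, 1.0]] [-0.014  0.     0.     0.     0.   ] pos [ 1.544 -0.572  1.164] fwd [-0.65  0.36 -0.68]
side [[411.0, 0.0, 256.4], [0.0, 411.0, 189.7], [0.0, 0.0, 1.0]] [-0.096  0.     0.     0.     0.   ] pos [ 0.317 -1.097  0.678] fwd [ 0.14  0.87 -0.48]
wrist [[329.9, 0.0, 258.1], [0.0, 329.9, 193.4], [0.0, 0.0, 1.0]] [0.004 0.    0.    0.    0.   ] pos [0.054 0.528 0.385] fwd [ 0.3  -0.08 -0.95]
[ 1.90599698e-04  7.91533232e-01  6.11125946e-01 -4.28375110e-04] 0.15 [ 1.18672224 -0.34722134 -0.87124623]
```

View pics/scene0.png

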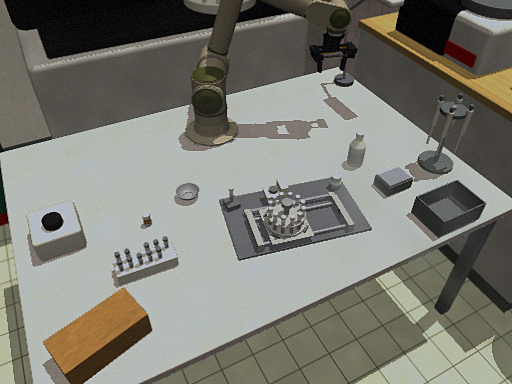

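View pics/side0.png

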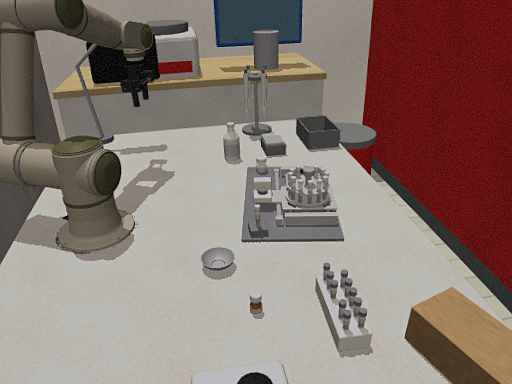

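View pics/wrist0.png

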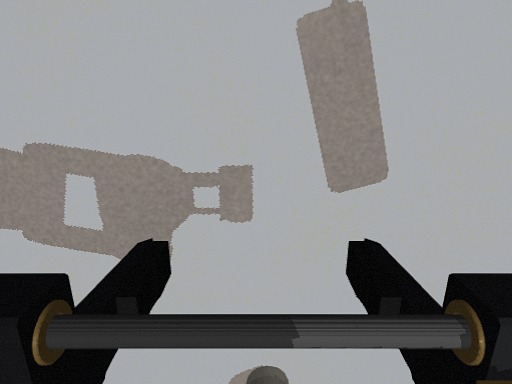

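The scene view shows the dark plate with corners near (221,195), (333,178), (370,212) and (243,255). The white button block is near (272,190), the jar at (336,183) and the tube stand at (231,198). I'll locate these coarsely, then look from the wrist camera.

```bash
cat > h.py <<'E'
from workcell import manip
import cv2,numpy as np
def ray(c,uv):
    p=cv2.undistortPoints(np.array(uv,float).reshape(-1,1,2),np.array(c["intrinsics"]),np.array(c["D"])).reshape(-1,2)
    R=np.array(c["R"]);o=-R.T@np.array(c["t"])
    return o,np.c_[p,np.ones(len(p))]@R
def onz(c,uv,z):
    o,d=ray(c,uv); return o+d*((z-o[2])/d[:,2])[:,None]
def proj(c,X):
    R=np.array(c["R"]);return cv2.projectPoints(np.array(X,float).reshape(-1,3),cv2.Rodrigues(R)[0],np.array(c["t"],float),np.array(c["intrinsics"]),np.array(c["D"]))[0].reshape(-1,2)
E
python3 - <<'E'
from h import *
c=manip.get_calibration("scene")
print(onz(c,[(221,195),(333,178),(370,212),(243,255)],.01).round(3))
print(onz(c,[(272,190)],.068).round(3))
s=manip.get_calibration("side")
print(onz(s,[(248,168),(243,239),(342,239)],.01).round(3), onz(s,[(263,183)],.086))
for n,b in(("scene",(200,150,390,270)),("side",(230,140,360,250))):
    f=cv2.imread(f"pics/{n}0.png")[b[1]:b[3],b[0]:b[2]]
    cv2.imwrite(f"pics/{n}0z.png",cv2.resize(f,None,fx=4,fy=4,interpolation=cv2.INTER_CUBIC))
E
```

```text
[[ 0.409 -0.134  0.01 ]
 [ 0.518  0.294  0.01 ]
 [ 0.732  0.309  0.01 ]
 [ 0.701 -0.185  0.01 ]]
[[0.525 0.017 0.068]]
[[ 0.512  0.299  0.01 ]
 [ 0.427 -0.156  0.01 ]
 [ 0.697 -0.213  0.01 ]] [[0.51866918 0.02228238 0.086     ]]
```

View pics/scene0z.png

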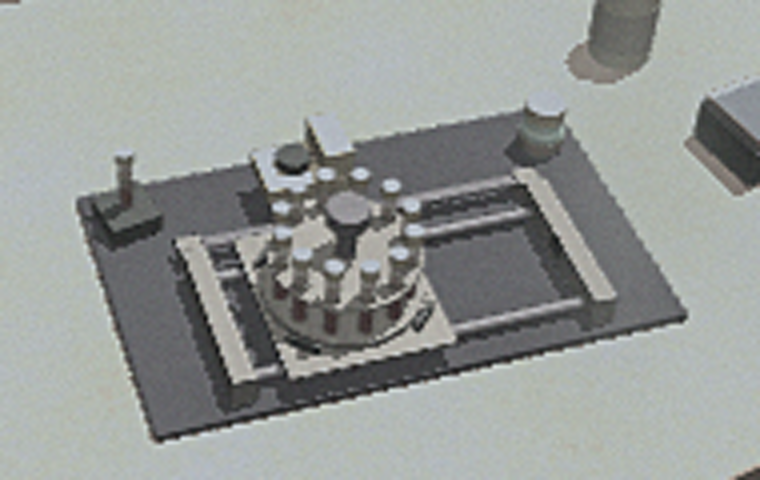

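View pics/side0z.png

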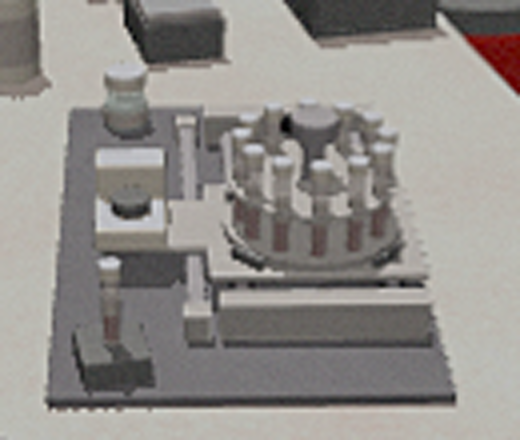

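Zoomed scene view: plate corners are at (77,200), (157,438) and (686,318), and the button's dark top is at (293,157). Zoomed side view: plate corners are at (48,402) and (455,402), the button at about (130,206), and the finger rest behind it with its top at about (130,158).

Run:
```python
from h import *
c=manip.get_calibration("scene");s=manip.get_calibration("side")
z=lambda p,o:(np.array(p,float)+.5)/4-.5+o
P=onz(c,z([(77,200),(157,436),(686,316)],(200,150)),.01);print(P.round(3))
Q=onz(s,z([(48,400),(455,400),(70,108)],(230,140)),.01);print(Q.round(3))
print([np.linalg.norm(P[i+1]-P[i]).round(3) for i in(0,1)],np.linalg.norm(Q[1]-Q[0]),np.linalg.norm(Q[2]-Q[0]))
a=P[2]-P[1];b=P[1]-P[0];print(np.degrees([np.arctan2(-a[0],a[1]),np.arctan2(b[1],b[0])]))
a=Q[2]-Q[0];b=Q[1]-Q[0];print(np.degrees([np.arctan2(-a[0],a[1]),np.arctan2(b[1],b[0])]))
print(onz(c,z([(293,157)],(200,150)),.068),onz(s,z([(130,206)],(230,140)),.068))
```

```text
[[ 0.428 -0.151  0.01 ]
 [ 0.709 -0.203  0.01 ]
 [ 0.799  0.262  0.01 ]]
[[ 0.423 -0.158  0.01 ]
 [ 0.7   -0.217  0.01 ]
 [ 0.51   0.312  0.01 ]]
[np.float64(0.285), np.float64(0.474)] 0.2833615874160909 0.4778303920979543
[-10.98737021 -10.45381929]
[-10.58396481 -11.91290533]
[[0.52091946 0.02253841 0.068     ]] [[0.5120641  0.00335862 0.068     ]]
```

Run:
```python
from h import *
a=np.radians(79)
q=[0,np.cos(a/2),np.sin(a/2),0]
manip.move_to([.46,.01,.25],q)
c=manip.get_calibration("wrist");f=manip.grab_frame("wrist")
np.save("w1.npy",f);import pickle;pickle.dump(c,open("w1.pkl","wb"))
cv2.imwrite("pics/w1.png",f[:,:,::-1]);print(manip.read_clock(),manip.read_ee_pos())
b=proj(c,[[.517,.013,.068]]);print(b)
```

```text
2.3333 [0.45999617 0.01061341 0.24998978]
[[270.68302943 218.38138935]]
```

View pics/w1.png

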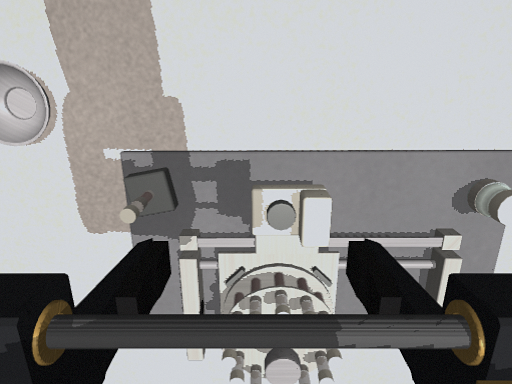

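The wrist view shows the grey button at about (281,214), with the finger rest to its right at columns 301–330. The plate's front edge lies along row ~151, and the end stop ends are at (189,241) and (450,241). Next I'll extract these precisely.

Run:
```python
from h import *
import pickle
c=pickle.load(open("w1.pkl","rb"));f=np.load("w1.npy");g=cv2.cvtColor(f,cv2.COLOR_RGB2GRAY)
# button
m=(g<150).astype(np.uint8);sub=np.zeros_like(m);sub[196:234,262:300]=m[196:234,262:300]
n,l,st,ce=cv2.connectedComponentsWithStats(sub)
for i in range(1,n):
    if st[i,4]>50:print(st[i],ce[i])
k=l[214,281];cn=cv2.findContours((l==k).astype(np.uint8),0,2)[0][0];print(cv2.fitEllipse(cn))
b=onz(c,[ce[k]],.068)[0];print("button",b)
# front edge
us=np.arange(200,250);us=np.r_[us,np.arange(330,450)]
vs=[140+np.argmin(np.diff(g[140:165,u].astype(int)))+.5 for u in us]
P=onz(c,np.c_[us,vs],.01);p=np.polyfit(P[:,1],P[:,0],1);print("res",np.std(P[:,0]-np.polyval(p,P[:,1])),"yaw deg",-np.degrees(np.arctan(p[0])))
th=-np.arctan(p[0]);ex=np.array([np.cos(th),np.sin(th)]);ey=np.array([-np.sin(th),np.cos(th)])
print("front edge->button x:",(b[:2]-np.array([np.polyval(p,0),0]))@ex,"expect .060")
for nm,uv,zz in(("rest top face edge",[(302,193),(302,245)],.086),("rest far",[(330,193)],.086)):
    Q=onz(c,uv,zz);print(nm,((Q[:,:2]-b[:2])@ex).round(4),((Q[:,:2]-b[:2])@ey).round(4))
sc=manip.get_calibration("scene")
for n in("scene","side"):print(n,proj(manip.get_calibration(n),[b]))
cv2.imwrite("pics/w1z.png",cv2.resize(f[140:290,160:360,::-1],None,fx=4,fy=4,interpolation=cv2.INTER_CUBIC))
```

```text
[267 200  29  30 692] [280.6632948  214.53612717]
((280.55828857421875, 214.25344848632812), (29.369592666625977, 29.51333999633789), 122.06504821777344)
button [0.51465979 0.0242857  0.068     ]
res 0.00030681485227511136 yaw deg -10.740468635982158
front edge->button x: 0.05871674317048218 expect .060
rest top face edge [-0.0301  0.0271] [0.0194 0.0216]
rest far [-0.03] [0.0472]
scene [[272.47018843 187.6721404 ]]
side [[261.71492159 187.91821302]]
```

View pics/w1z.png

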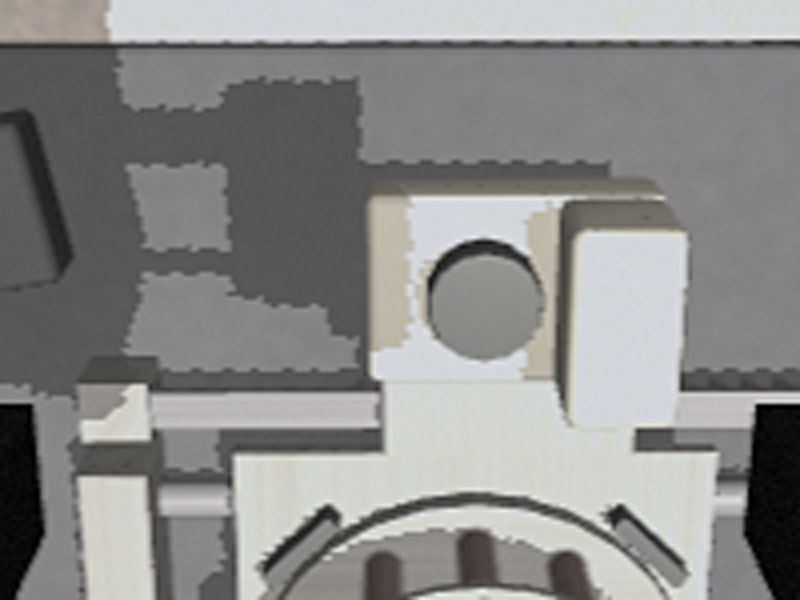

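The button is at about (0.516, 0.0245), adding 1 mm for the visible side wall, with yaw −10.8°. The check distances agree: front edge to button 59–60 mm, and rest face at 19.4–21.6 mm. I'll use closed fingers with the jaw axis along the rail, so the wide gripper body stays away from the carousel. I'll press 5 mm to the −y side of the button's centre.

```bash
cat >> h.py <<'E'
th=np.radians(-10.8);ex=np.array([np.cos(th),np.sin(th),0]);ey=np.array([-np.sin(th),np.cos(th),0])
a=th+np.pi/2;q=[0,np.cos(a/2),np.sin(a/2),0]
B=np.array([.5157,.0245,0]);P0=B-.005*ey-.001*ex
Z=lambda p,z:[p[0],p[1],z]
E
python3 - <<'E'
from h import *
manip.gripper_to(0.0,effort=20)
manip.move_to(Z(P0,.11),q)
print(manip.read_finger_gap(),manip.read_ft_force(),manip.read_clock())
print(manip.servo_line(Z(P0,.074),v=.06,f_stop=8),manip.read_ee_pos(),manip.read_ft_force())
for n in("side","wrist"):cv2.imwrite(f"pics/{n}2.png",manip.grab_frame(n)[:,:,::-1])
f=cv2.imread("pics/side2.png")[140:250,220:370];cv2.imwrite("pics/side2z.png",cv2.resize(f,None,fx=5,fy=5,interpolation=2))
E
```

```text
0.00018875434013943253 [-0.24361556 -0.33479526 -0.2697111 ] 4.2833
False [0.51393877 0.01974367 0.07413704] [ 0.84710083 -0.68211623  1.13594407]
```

View pics/side2z.png

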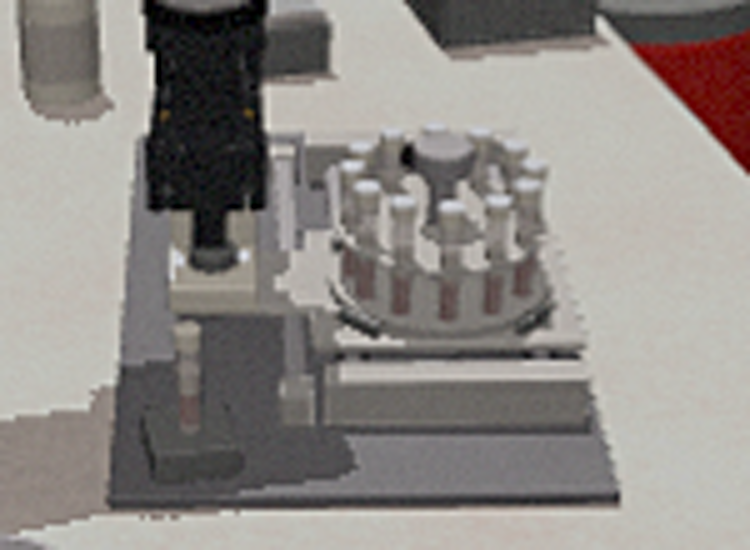

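View pics/wrist2.png

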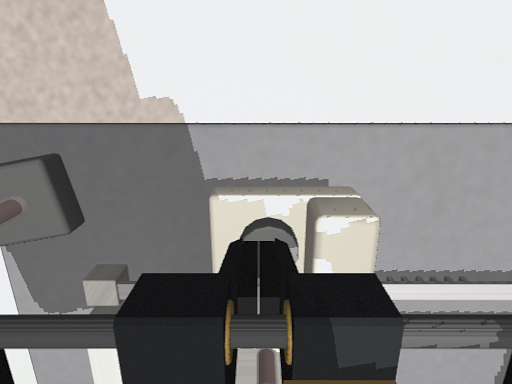

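In the side view, the closed fingertips hang over the button at about (212,250), with the gripper body clear of the carousel. In the wrist view, the fingertips (230–290, 240) lie over the button (270,230), left of the rest at column 308. Now I'll press.

Run:
```python
from h import *
f0=np.array(manip.read_ft_force())
for z in(.068,.066,.064,.062,.061,.0605):
    manip.servo_line(Z(P0,z),v=.02)
    print(z,np.round(manip.read_ee_pos(),4),np.round(manip.read_ft_force()-f0,1))
manip.dwell(.15)
print(np.round(manip.read_ft_force()-f0,1),manip.read_clock())
```

```text
0.068 [0.5138 0.0198 0.0681] [-0.4 -0.2  0.6]
0.066 [0.5139 0.0198 0.0661] [0.3 0.3 1.2]
0.064 [0.5139 0.0198 0.064 ] [0.8 0.2 2.7]
0.062 [0.5139 0.0198 0.062 ] [-0.5 -0.2  4.4]
0.061 [0.5139 0.0197 0.0614] [-1.1  0.1  6.8]
0.0605 [0.514  0.0197 0.0613] [-2.8  0.5 12.2]
[-3.1  0.3 11.5] 6.9833
```

The button bottomed at z≈0.0613 with ~11.5 N, so it is fully down. Next is the push along +y, first a short step to check.

Run:
```python
from h import *
f0=np.array(manip.read_ft_force())
s=manip.servo_line(Z(P0+.02*ey,.0605),v=.03,f_stop=15)
p=np.array(manip.read_ee_pos());print(s,p.round(4),(p-P0)@ey,(p-P0)@ex,np.round(manip.read_ft_force(),1),manip.read_clock())
f=manip.grab_frame("wrist");cv2.imwrite("pics/w3.png",f[:,:,::-1])
```

```text
False [0.5177 0.0396 0.0613] 0.02022813075039371 0.0001645706059435614 [-2.4  2.1 11.8] 7.8
```

View pics/w3.png

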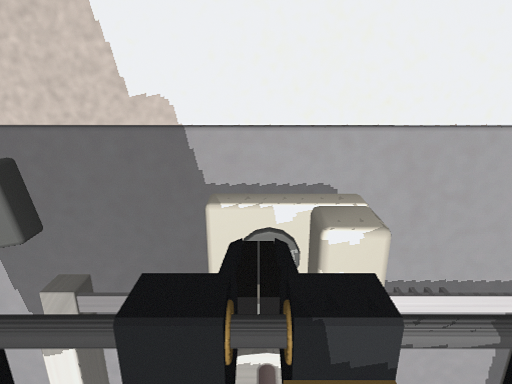

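The carriage is following: the block keeps its place relative to the tool while the left end stop has moved to column 65. I'll carry on to the end stop.

Run:
```python
from h import *
for d in (.06,.10,.15):
    s=manip.servo_line(Z(P0+d*ey,.0605),v=.05,f_stop=14)
    p=np.array(manip.read_ee_pos());F=np.array(manip.read_ft_force());print(s,(p-P0)@ey,(p-P0)@ex,p[2],"Fy",F@ey,F.round(1),manip.read_clock())
    if s:break
manip.dwell(.2)
p=np.array(manip.read_ee_pos());F=np.array(manip.read_ft_force());print((p-P0)@ey,p[2],F@ey,F.round(1))
for n in("wrist","side"):
  f=manip.grab_frame(n);cv2.imwrite(f"pics/{n}4.png",f[:,:,::-1])
f=cv2.imread("pics/side4.png")[140:250,220:370];cv2.imwrite("pics/side4z.png",cv2.resize(f,None,fx=5,fy=5,interpolation=2))
```

```text
False 0.060366515484010466 0.00018947225489566246 0.06131657205134311 Fy 2.001367849592536 [-2.5  2.5 11.7] 8.8
False 0.10041893329779801 0.0001916655855355408 0.06130585850757132 Fy 1.8464919533087027 [-1.4  2.2 11.1] 9.75
True 0.13018134007848076 0.0005548549689105548 0.06135770557313888 Fy -6.650855102065327 [-2.3 -6.3  6.5] 10.425
0.1301887231542626 0.06137539166532642 -4.620202790023897 [-2.4 -4.2  6.6]
```

View pics/wrist4.png

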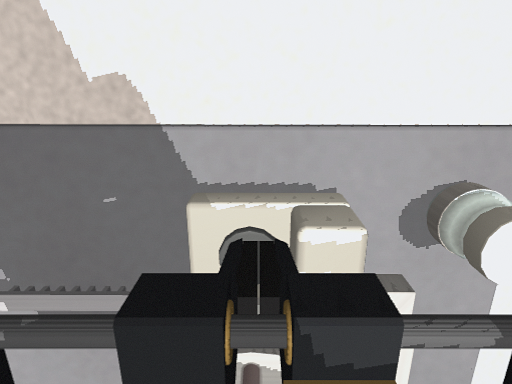

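View pics/side4z.png

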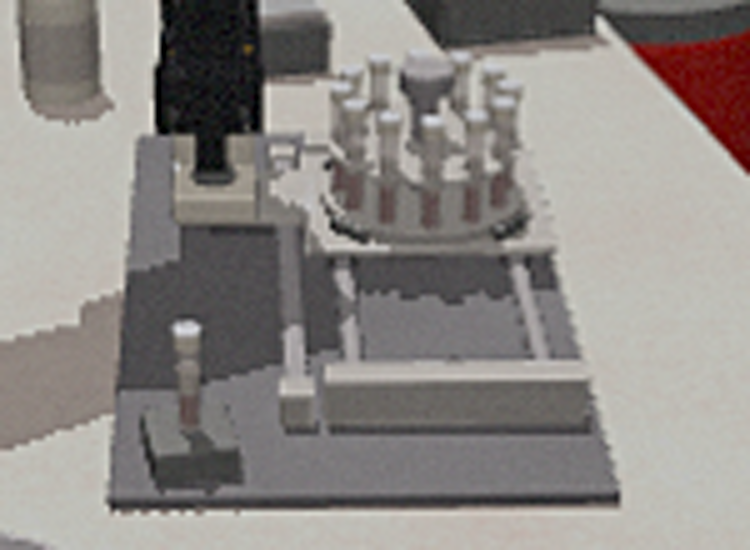

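The carriage has met resistance: the rest moved ~17 px closer to the fingers and sits against the stop end at about (395,290), and the side view shows the deck at the far end. I'll push a little harder to confirm it's the stop, then release straight up.

Run:
```python
from h import *
p0=np.array(manip.read_ee_pos())
s=manip.servo_line(Z(p0+.004*ey,.0603),v=.02,f_stop=15)
manip.dwell(.2)
p=np.array(manip.read_ee_pos());F=np.array(manip.read_ft_force());print(s,(p-p0)@ey,p[2],F@ey,F.round(1),manip.read_clock())
```

```text
True -0.00012088450915578874 0.06141335847473457 -4.331251289867236 [-2.5 -3.9  6. ] 11.1333
```

The push built 15 N more force with no motion, so this is a hard stop, and the button is still down (z 0.0614). Releasing straight up.

Run:
```python
from h import *
p=np.array(manip.read_ee_pos())
manip.servo_line(Z(p,.072),v=.03)
manip.servo_line(Z(p-.006*ey,.10),v=.06)
manip.servo_line(Z(p-.006*ey-.04*ex,.25),v=.15)
manip.dwell(.3)
c=manip.get_calibration("wrist");f=manip.grab_frame("wrist");cv2.imwrite("pics/w5.png",f[:,:,::-1])
import pickle;pickle.dump(c,open("w5.pkl","wb"))
s=manip.grab_frame("side")[130:250,220:370,::-1];cv2.imwrite("pics/side5z.png",cv2.resize(s,None,fx=5,fy=5,interpolation=2))
print(manip.read_ft_force(),manip.read_clock(),manip.read_ee_pos())
```

```text
[ 0.0286574   0.50906691 -0.30524262] 13.85 [0.49830154 0.14900141 0.24983016]
```

View pics/w5.png

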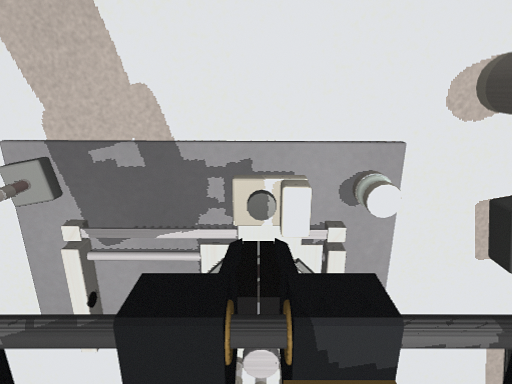

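View pics/side5z.png

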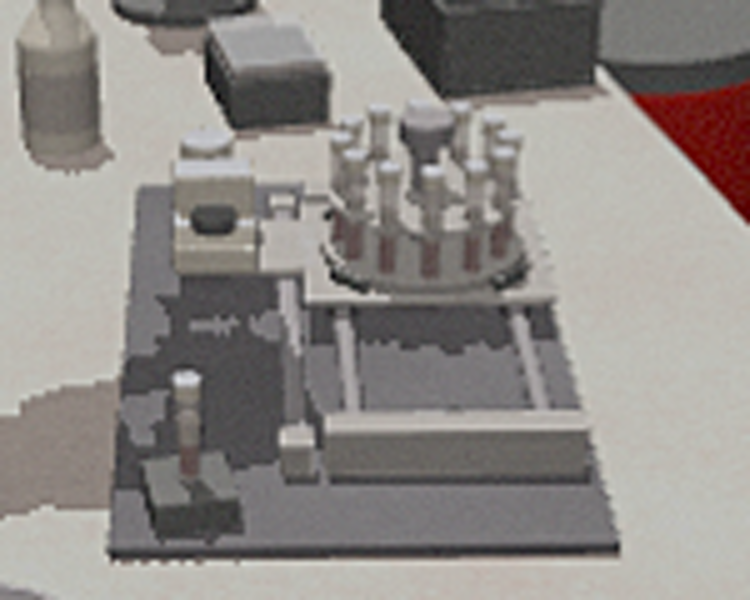

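The wrist view shows the button at (261,206) and end stop ends at (72,233) and (336,233). The side view shows the button up, the carousel seated, and the jar and stand in place. A quick numeric check on the carriage travel:

Run:
```python
from h import *
import pickle
for nm,b,s in(("w1",(281,215.5),[(187.5,245),(450,241)]),("w5",(261.5,206.5),[(72,233),(336,233)])):
    c=pickle.load(open(nm+".pkl","rb"));X=onz(c,[b],.068)[0]
    S=onz(c,s,.04);print(nm,X.round(4),"button from -y stop",(X-S[0])@ey,"to +y stop",(S[1]-X)@ey,"travel",(X-B)@ey,(X-B)@ex)
```

```text
w1 [0.5158 0.0245 0.068 ] button from -y stop 0.10932233988532185 to +y stop 0.20422171994502994 travel -2.402738943657906e-05 0.00013081230972025745
w5 [0.5396 0.1429 0.068 ] button from -y stop 0.22474238628779883 to +y stop 0.08818985047691572 travel 0.12081863580841559 0.0012611448998222064
```

```bash
python3 -c "
from workcell import manip
manip.close_job();print(manip.read_clock())"
```

```text
the job is handed in; nothing more can be done
the job is handed in; nothing more can be done
```

The carriage is at the far end stop with the button released, and I've handed the job in. `close_job` gave no verdict.

**What I did:** With the fingers closed and the jaw axis along the rail, I pressed the button until it bottomed (tip at z≈0.0613 m, about 11.5 N). Holding it there, I pushed the carriage along +y until the fingers met resistance. I then lifted straight off and moved clear by about 13.9 s of the 38 s allowed.

**Last checks:**
- **End stop:** Pushing again built up 15 N more force with no motion, so the carriage was against the stop. The wrist camera put its travel at about 121 mm.
- **Button held down:** At every check during the push the tip stayed at about z = 0.0613 m, i.e. fully down.
- **After release:** The pictures show the button up, the carousel seated, and the jar and tube stand where they were. The tool force was back to about zero.

**Checks that were loose or disagreed:**
- **Position at the stop:** From the camera, the button was 88 mm from the +y stop. I expected about 91 mm, assuming the travel is centred between the stops. That is within what I can measure by eye, but not precise enough to prove the 4.5 mm tolerance.
- **Button position:** My first estimates from the scene and side views differed by about 2 cm, so I relied on the wrist-camera measurement.
- **Button height:** I did not measure it after release, only saw it in the pictures.

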